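# Stand the solvent containers in their holders

## Robot

A 6-joint arm with a two-finger parallel gripper is mounted at the origin on the work surface. World frame = base frame: x ahead of the robot, y to its left, z up, the work surface at z = 0. Lengths are in m, angles in rad, forces in N, time in s.
With the tool pointing down it reaches from about 0.35 to 0.775 m from the base axis. Payload 5.5 kg.
Tool frame: the origin (TCP) lies at the very end of the fingers, on their centre line; the grasp point (between the pads) lies 19 mm behind it; z points along the fingers, y is the line along which they close (so a half turn about z gives the same grasp; the last joint's range is limited). The gripper opens to 85 mm and grips with 20 to 120 N. Pads are 22 mm wide; open, the fingers measure 114 mm over their backs; the gripper's body (76 mm by 85 mm) begins 54 mm behind the grasp point. The pads swing forward as they close: fully open they stand 13 mm farther back than shut.
Start: joints at [-1.297, 0.313, 0.046, 1.304, 0, 1.431], TCP at [0.231, -0.527, 0.231] pointing down, gripper open.
Joint ranges: [-2.76, 2.76], [-0.86, 1.69], [-1.03, 1.26], [-2.2, 2.34], [-1.47, 1.5], [-3.14, 3.14]. Speed limits (rad/s): [2.57, 2.57, 3.14, 3.14, 3.14, 3.14].

## Interface

Orientations are given as a unit quaternion [w, x, y, z].
In Python, from plant import env gives the robot as it stands. The module is installed in compiled form; this text tells all that it offers.
- The arm moves only by the shell command python3 -m handwheel 'ROWS' [OPENING]. ROWS is JSON, a list of rows, each a list of 6 numbers: the shift along the tool's x, y, z in mm, then the turn, a rotation vector about the tool's x, y, z in degrees. A call has 1 to 12 rows; each row shifts and turns the commanded pose from where the row before left it, along the tool's axes as they then stand; what a row does not reach is not made up. A row lasts 1/10 s, in which the tool goes at most 50 mm and 8.59 degrees, less where a joint would pass 70% of its speed; a pose out of reach is approached as far as the arm can. A call is refused whole if a number of a shift passes 50 or a number of a turn 8.59, either way. A call with a gripper value outside its range is refused whole. OPENING is the opening, from 0 (shut) to 1 (fully open), set as the call begins (- or left out, the last holds). The fingers move at their own pace and stop on an object; the grip force is fixed at half the most. Time passes only in rows, so rows that do not move let the fingers close. It gives the time, the measured TCP pose, the force, the opening and the grip force at its end, in the units of the state.
- env.read_state(): the state, without advancing time (a new reading comes with each control period).
- env.grab_frame(name): name is "scene" or "top"; returns the picture (480x640x3 uint8, red, green, blue); there is no depth.
- env.calibration(name): a dict with "fx", "fy", "cx", "cy" (pixels), "R" (3x3) and "t" (3): a world point X has camera coordinates R X + t. Camera axes: x right, y down, z forward; pixel columns grow to the right and rows downward; lengths in m; the calibration is good to about 2 mm. A picture is of the moment at which its call begins. calibration takes no time and is no camera call.
- env.hand_in(): hands the job in; it is judged then, once.
The state is a dict: "clock": time; "joint_pos": joint angles; "qvel": joint speeds; "tau": joint torques, N m; "ee_pos": TCP position; "tool_rot": TCP orientation; "wrist_force": force on the tool from outside, world axes, zero at the start; "ft_torque": the same for the moment, N m; "finger_gap": finger opening in m; "grip_force": force on a finger pad.
Only numpy, scipy, OpenCV 4.12 (cv2) and the standard library are available. Lean on these libraries where they do the work, as an engineer would, in place of code of your own. Each camera call takes 0.05 s, during which the arm holds its last target. There are 200 camera calls.

## Task

Before work on the painting begins, stand each of the four loose containers upright in the plywood holder whose recess has its shape and size, right down on the recess floor: the amber bottle in the small round one, the wide glass jar in the large round one, the square jar in the square one and the flat oblong tin in the oblong one. Set them down rather than dropping them, tip none over, and leave the torch and the wooden block standing where they are.

Things in the scene. Friction and masses are not known exactly. Their poses are not given: they have to be found in the camera images.
- bottle: Small round amber glass bottle with a white paper label and a black screw cap: diameter 44 mm, straight-sided up to 66 mm, cap 30 mm across, 89 mm high overall, about 0.13 kg. Stands upright. Origin: centre of its underside, z up.
- jar: Wide round clear glass jar with white contents and a dark green lid: diameter 62 mm, glass 76 mm high, lid 60 mm across, 90 mm high overall, about 0.26 kg. Stands upright. Origin: centre of its underside, z up.
- square_jar: Reddish-brown stoneware square jar with a round aluminium cap: 52 x 52 mm in plan, sides 66 mm high, cap 38 mm across, 80 mm high overall, about 0.22 kg. Stands upright. Origin: centre of its underside, z up. x and y square to its sides.
- tin: Flat oblong metal tin, grey painted band, small black cap near one end of its top: 80 mm along its x, 46 mm along its y, sides 72 mm high, 86 mm high with the cap, about 0.30 kg. Stands upright. Origin: centre of its underside, z up.
- bottle_holder: Holder of the amber bottle: plate 82 x 82 mm, round recess 60 mm in diameter. Fixed to the bench. A square-edged plywood plate 14 mm high; its one recess is 10 mm deep (floor 4 mm above the bench), with a black rubber liner on the floor. Origin: centre of the plate's underside, below the recess's centre, z up.
- jar_holder: Holder of the glass jar: plate 98 x 98 mm, round recess 78 mm in diameter. Fixed to the bench. A square-edged plywood plate 14 mm high; its one recess is 10 mm deep (floor 4 mm above the bench), with a black rubber liner on the floor. Origin: centre of the plate's underside, below the recess's centre, z up.
- square_holder: Holder of the square jar: plate 88 x 88 mm, square recess 68 x 68 mm, its sides along x and y. Fixed to the bench. A square-edged plywood plate 14 mm high; its one recess is 10 mm deep (floor 4 mm above the bench), with a black rubber liner on the floor. Origin: centre of the plate's underside, below the recess's centre, z up.
- tin_holder: Holder of the tin: plate 114 mm along x, 80 mm along y; oblong recess 96 mm along x, 62 mm along y (the tin fits either way round). Fixed to the bench. A square-edged plywood plate 14 mm high; its one recess is 10 mm deep (floor 4 mm above the bench), with a black rubber liner on the floor. Origin: centre of the plate's underside, below the recess's centre, z up.
- torch: Bystander: black torch standing on its wide head, 42 mm across at the foot, 30 mm above, 94 mm high. Origin: centre of its underside, z up.
- wood_block: Bystander: plain pale wooden block, 75 mm along x, 50 mm along y, 45 mm high. Origin: centre of its underside, z up.

How it is judged:
At the end, for the whole second after the job is handed in: Each container stands in its own holder: its axis within 13 mm of the recess's centre, its underside on the recess floor (less than 7 mm above the holder's underside), upright within 0.08 rad, at rest and let go (horizontal distance between bottle and bottle_holder below 0.013 m and z of bottle in the frame of bottle_holder below 0.007 m and angle between each of bottle, jar, square_jar, tin's own z axis and vertical below 0.08 rad and linear speed of each of bottle, jar, square_jar, tin below 0.02 m/s and contact force between the fingers and bottle below 0.1 N and horizontal distance between jar and jar_holder below 0.013 m and z of jar in the frame of jar_holder below 0.007 m and contact force between the fingers and jar below 0.1 N and horizontal distance between square_jar and square_holder below 0.013 m and z of square_jar in the frame of square_holder below 0.007 m and contact force between the fingers and square_jar below 0.1 N and horizontal distance between tin and tin_holder below 0.013 m and z of tin in the frame of tin_holder below 0.007 m and contact force between the fingers and tin below 0.1 N); the robot touches nothing.
It fails at once if a container is tipped over (more than 0.6 rad) (angle between any of bottle, jar, square_jar, tin's own z axis and vertical above 0.6 rad).
It fails at once if a container is dropped (falls free of the fingers faster than 0.6 m/s, about 20 mm of fall) ((linear speed of bottle above 0.6 m/s and contact force between the fingers and bottle below 0.1 N) or (linear speed of jar above 0.6 m/s and contact force between the fingers and jar below 0.1 N) or (linear speed of square_jar above 0.6 m/s and contact force between the fingers and square_jar below 0.1 N) or (linear speed of tin above 0.6 m/s and contact force between the fingers and tin below 0.1 N)).
It fails at once if the torch or the wooden block is moved more than 25 mm or tipped over (distance of any of torch, wood_block from where it was at the start of the episode above 0.025 m or angle between any of torch, wood_block's own z axis and vertical above 0.5 rad).
It also fails if it takes over 112 s, if anything falls off the work surface, if the arm or the gripper's body presses on something with over 40 N, if the wrist force passes 120 N, or if a joint passes its speed limit or range.

## Working session

There is one attempt and no reset: what is moved stays moved. The work goes in short steps, Python scripts to look and compute and a shell command to move; the robot and the scene stay as the last step left them, time stands still between calls to the robot, and variables do not carry over. Pictures are saved under pics/ and viewed, at most 14 in all, crops included, and the job is handed in when it is done.

```bash
mkdir -p pics
cat > h.py <<'E'
import cv2,numpy as np
from plant import env
def grab(n,f):
    im=env.grab_frame(n)[:,:,::-1].copy(); cv2.imwrite('pics/'+f,im); return im
def ray(n,u,v):
    c=env.calibration(n);R=np.array(c['R']);t=np.array(c['t'])
    d=R.T@np.array([(u-c['cx'])/c['fx'],(v-c['cy'])/c['fy'],1.]);return -R.T@t,d
def at(n,u,v,z):
    o,d=ray(n,u,v);return o+d*(z-o[2])/d[2]
def proj(n,X):
    c=env.calibration(n);p=np.array(c['R'])@np.array(X)+np.array(c['t'])
    return np.array([c['fx']*p[0]/p[2]+c['cx'],c['fy']*p[1]/p[2]+c['cy']])
def tri(a,b):
    (o1,d1),(o2,d2)=ray(*a),ray(*b);A=np.c_[d1,-d2];s=np.linalg.lstsq(A,o2-o1,rcond=None)[0]
    p,q=o1+s[0]*d1,o2+s[1]*d2;return (p+q)/2,np.linalg.norm(p-q)
E
python3 - <<'E'
from h import *
grab('scene','s0.png');grab('top','t0.png')
for n in('scene','top'):
    c=env.calibration(n);print(n,c['fx'],c['cx'],c['cy'],np.round(-np.array(c['R']).T@np.array(c['t']),3),np.round(c['R'],2).tolist())
print(env.read_state())
E
```

```text
scene 505.18744072879315 317.0438187655055 244.24945981958479 [ 1.308 -0.243  0.766] [[0.28, 0.96, -0.0], [0.62, -0.18, -0.76], [-0.74, 0.21, -0.64]]
top 470.302607822206 321.36576025878605 238.67139553545275 [0.386 0.017 0.861] [[-0.03, -1.0, 0.0], [-0.99, 0.03, -0.16], [0.16, -0.01, -0.99]]
{'clock': 0.1, 'joint_pos': array([-1.29657515e+00,  3.13932017e-01,  4.50937029e-02,  1.30363248e+00,
        6.06624300e-06,  1.43119416e+00]), 'qvel': array([-0.00117023, -0.00154257,  0.00378935, -0.00049328, -0.0005268 ,
       -0.00034163]), 'tau': array([ 2.24459465e-03, -4.81726170e+01,  2.99243295e+01,  1.27443546e-02,
       -1.20474988e-04, -1.18691510e-06]), 'ee_pos': array([ 0.23107853, -0.52601257,  0.2304947 ]), 'tool_rot': array([-8.35539238e-04,  9.78669699e-01,  2.05438357e-01, -5.32848156e-05]), 'wrist_force': array([-0.40776519, -0.49239082,  0.2475069 ]), 'ft_torque': array([-0.04212305,  0.0176639 ,  0.02141713]), 'grip_force': 0.0, 'finger_gap': 0.08501557264757965}
```

View pics/s0.png

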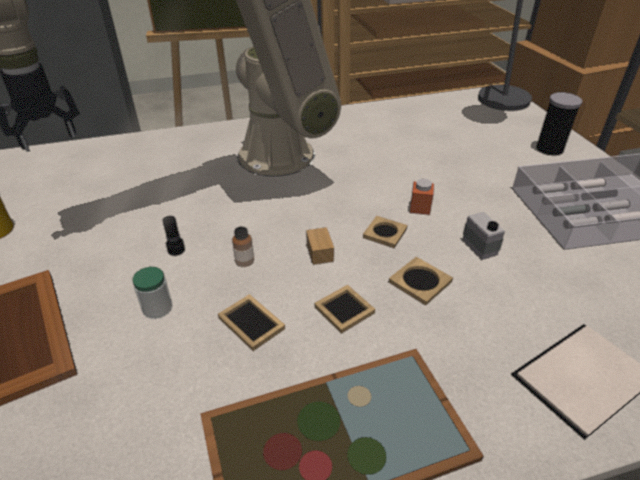

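View pics/t0.png

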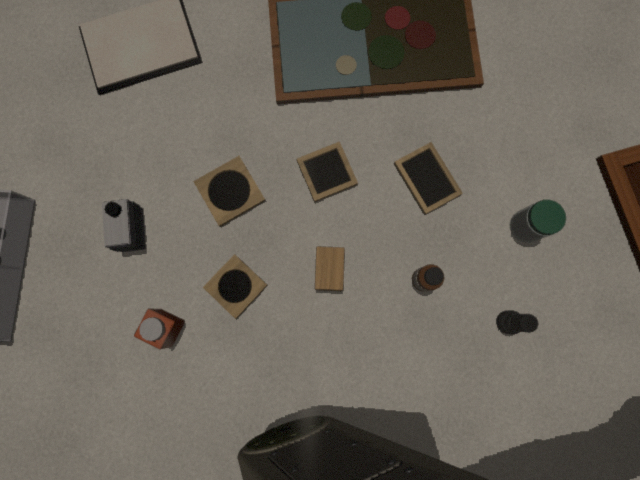

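The scene view shows all objects. In the top view (u,v): tin (122,222), square jar (155,328), jar (545,217), bottle (430,277), torch (510,322), block (330,268), and holders jar (230,190), bottle (235,287), square (327,172), tin (428,178).

```bash
cat > m.py <<'E'
from h import *
T=cv2.imread('pics/t0.png');S=cv2.imread('pics/s0.png')
def blob(im,box,f):
    x0,y0,x1,y1=box;c=cv2.resize(im[y0:y1,x0:x1],None,fx=4,fy=4,interpolation=cv2.INTER_CUBIC)
    h=cv2.cvtColor(c,cv2.COLOR_BGR2HSV).astype(int);m=f(h[...,0],h[...,1],h[...,2]).astype(np.uint8)*255
    m=cv2.morphologyEx(m,cv2.MORPH_OPEN,np.ones((5,5)))
    cs=cv2.findContours(m,cv2.RETR_EXTERNAL,cv2.CHAIN_APPROX_NONE)[0];k=max(cs,key=cv2.contourArea)
    return cv2.convexHull(k)[:,0,:]/4.+np.array([x0,y0])-.375
def cen(p):
    m=cv2.moments(p.astype(np.float32));return np.array([m['m10'],m['m01']])/m['m00']
dark=lambda h,s,v:v<45
wood=lambda h,s,v:(s>70)&(h>8)&(h<28)&(v>60)
green=lambda h,s,v:(h>60)&(h<95)&(s>80)
red=lambda h,s,v:((h<12)|(h>172))&(s>110)
vis=[T.copy(),S.copy()]
def show(i,p): cv2.polylines(vis[i],[np.round(p).astype(int).reshape(-1,1,2)],False if len(p)<3 else True,(255,0,255),1)
E
cat > m1.py <<'E'
from m import *
H={'jar':((190,150,270,230),(385,252,458,306),98,98),'bottle':((198,250,272,322),(358,212,412,250),82,82),
'square':((290,138,362,205),(310,282,380,334),88,88),'tin':((388,138,466,216),(212,290,290,352),114,80)}
for k,(a,b,w,l) in H.items():
    pt=blob(T,a,wood);show(0,pt);ps=blob(S,b,wood);show(1,ps)
    w0=np.array([at('top',u,v,.014)[:2] for u,v in pt])
    r=cv2.minAreaRect((w0*1000).astype(np.float32))
    dt=blob(T,a,dark);ds=blob(S,b,dark);show(0,dt);show(1,ds)
    p,e=tri(('top',*cen(dt)),('scene',*cen(ds)))
    print(k,'rect',np.round(r[0]),np.round(r[1]),round(r[2],1),'recT',np.round(at('top',*cen(dt),.006)*1000),'recS',np.round(at('scene',*cen(ds),.006)*1000),'tri',np.round(p*1000),round(e*1000,1))
C={'bottle':((405,255,450,300),(230,224,256,242),dark,30,.089),'jar':((520,190,575,245),(128,262,172,296),green,60,.083)}
for k,(a,b,f,d,z) in C.items():
    pt=blob(T,a,f);ps=blob(S,b,f);show(0,pt);show(1,ps);p,e=tri(('top',*cen(pt)),('scene',*cen(ps)))
    print(k,np.round(p*1000),round(e*1000,1),np.round(at('top',*cen(pt),z)*1000),np.round(at('scene',*cen(ps),z)*1000))
out=np.vstack([cv2.resize(vis[0][130:330,90:590],(800,320)),np.hstack([cv2.resize(vis[0][185:355,90:200],(180,278)),cv2.resize(vis[1][190:360,120:520],(620,278))])])
cv2.imwrite('pics/m1.png',out)
E
python3 m1.py
```

```text
jar rect [616. 181.] [99. 98.] 29.1 recT [618. 183.   6.] recS [615. 185.   6.] tri [617. 183.   9.] 1.0
bottle rect [439. 170.] [84. 82.] 45.6 recT [439. 172.   6.] recS [436. 174.   6.] tri [439. 172.   9.] 1.1
square rect [647.  -1.] [90. 89.] 21.2 recT [650.  -2.   6.] recS [647.   1.   6.] tri [649.  -1.   9.] 2.1
tin rect [ 630. -189.] [115.  82.] 27.0 recT [ 632. -192.    6.] recS [ 630. -187.    6.] tri [ 631. -189.    9.] 3.4
bottle [ 440. -172.   86.] 4.5 [ 441. -169.   89.] [ 443. -174.   89.]
jar [ 535. -367.   84.] 2.7 [ 535. -369.   83.] [ 535. -366.   83.]
```

View pics/m1.png

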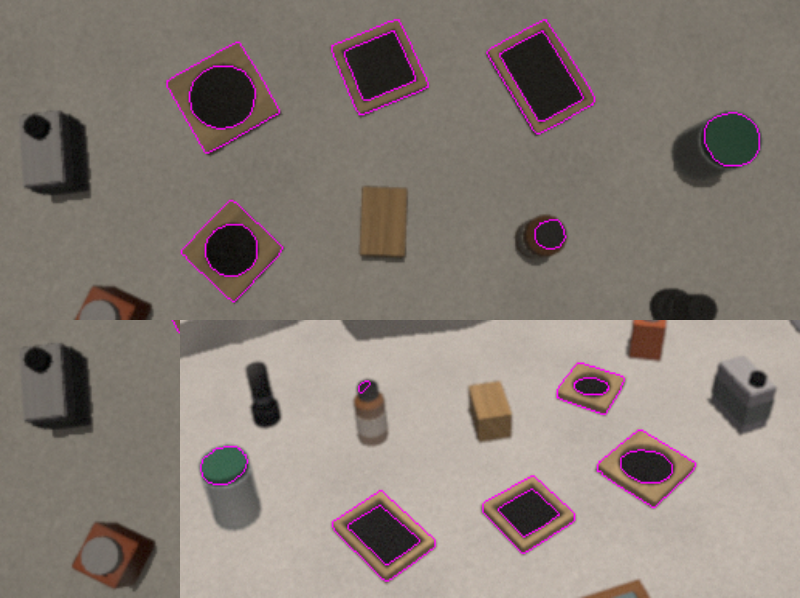

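All holder outlines and recesses fit well: sizes are right to 1–2 mm, and both views agree to 2–3 mm. The bottle cap's scene mask was poor, so I'm redoing it along with the square jar and tin.

```bash
cat > m2.py <<'E'
from m import *
lab=lambda im,b:None
pT=blob(T,(134,312,168,346),lambda h,s,v:(s<60)&(v>85));pS=blob(S,(410,174,438,194),lambda h,s,v:(s<70)&(v>125))
rT=blob(T,(125,300,192,357),lambda h,s,v:((h<14)|(h>170))&(s>90)&(v>75))
tT=blob(T,(98,190,150,260),lambda h,s,v:(v>112));tS=blob(S,(460,205,510,262),lambda h,s,v:(v>125)&(s<40))
cT=blob(T,(102,196,130,220),lambda h,s,v:v<50);cS=blob(S,(482,218,502,236),lambda h,s,v:v<50)
bT=blob(T,(415,260,450,295),lambda h,s,v:(s<70)&(v<70));bS=blob(S,(228,222,256,245),lambda h,s,v:v<60)
for i,ps in((0,(pT,rT,tT,cT,bT)),(1,(pS,tS,cS,bS))):
    for p in ps: show(i,p)
def rep(n,a,b,z):
    p,e=tri(('top',*cen(a)),('scene',*cen(b)));print(n,np.round(p*1000),round(e*1000,1),np.round(at('top',*cen(a),z)*1000),np.round(at('scene',*cen(b),z)*1000))
rep('sqcap',pT,pS,.078);rep('tincap',cT,cS,.08);rep('botcap',bT,bS,.083);rep('tintop',tT,tS,.072)
for n,c,p,z in(('sq','top',rT,.066),('tin','top',tT,.072)):
    r=cv2.minAreaRect(np.array([at(c,u,v,z)[:2]*1000 for u,v in p],np.float32));print(n,np.round(r[0]),np.round(r[1]),round(r[2],1))
cv2.imwrite('pics/m2.png',np.hstack([cv2.resize(vis[0][185:360,90:200],(330,525),interpolation=0),np.vstack([cv2.resize(vis[1][165:265,395:515],(312,260),interpolation=0),cv2.resize(vis[1][215:275,220:290],(312,265),interpolation=0)])]))
E
python3 m2.py
```

```text
sqcap [369. 297.  75.] 0.4 [369. 296.  78.] [373. 295.  78.]
tincap [571. 366.  79.] 1.3 [570. 365.  80.] [573. 366.  80.]
botcap [ 442. -171.   81.] 2.2 [ 442. -171.   83.] [ 445. -170.   83.]
tintop [552. 364.  43.] 5.6 [545. 349.  72.] [582. 343.  72.]
sq [369. 295.] [51. 51.] 62.9
tin [546. 350.] [126.  89.] 1.6
```

View pics/m2.png

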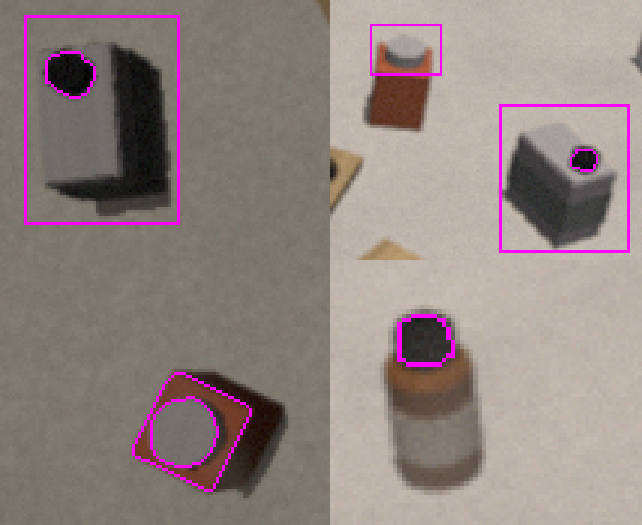

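The square jar's red top face, its cap and the bottle cap are well outlined in the crop. The tin mask caught its whole box, so I'm reading the tin's top-face corners off the crop (3x scale top, 2.6x scale scene).

```bash
cat > go.py <<'E'
import sys
from h import *
from scipy.spatial.transform import Rotation as Ro
# usage: go.py x y z(mm) yaw_of_tool_y(deg) : turn about tool z first, then shift in the turned tool axes
def go(x,y,z,yaw=None):
    s=env.read_state();q=s['tool_rot'];R=Ro.from_quat([q[1],q[2],q[3],q[0]]);M=R.as_matrix()
    cur=np.degrees(np.arctan2(M[1,1],M[0,1]))
    if yaw is None: yaw=cur
    a=np.radians(yaw);Y=np.array([np.cos(a),np.sin(a),0]);Z=np.array([0,0,-1.]);D=np.c_[np.cross(Y,Z),Y,Z]
    d=D.T@(np.array([x,y,z])/1000-s['ee_pos'])*1000
    rv=np.degrees((R.inv()*Ro.from_matrix(D)).as_rotvec())
    print('t %.1f pos %s yaw %.1f j6 %.2f turn %s shift(x y z) %s gap %.1f grip %.0f'%(s['clock'],np.round(s['ee_pos']*1000,1),cur,s['joint_pos'][5],np.round(rv,2),np.round(d,1),s['finger_gap']*1000,s['grip_force']))
    print('F',np.round(s['wrist_force'],1),'j6 at goal %.2f'%np.radians((np.degrees(np.arctan2(y,x))-yaw+90+180)%360-180))
if __name__=='__main__': go(*map(float,sys.argv[1:]))
E
python3 - <<'E'
from h import *
f=lambda x,y:(90+x/3-.3,185+y/3-.3); g=lambda x,y:(395+x/2.6-.3,165+y/2.6-.3)
# ordered: cap-end pair then other pair
tc=[f(41,47),f(113,43),f(121,178),f(46,186)]; sc=[g(242,186),g(286,173),g(230,123),g(190,135)]
for n,c in(('top',tc),('scene',sc)):
    P=np.array([at(n,*p,.072)[:2]*1000 for p in c]);e=(P[0]+P[1]-P[2]-P[3])/2
    print(n,np.round(P).tolist(),'c',np.round(P.mean(0)),'len',np.linalg.norm(e),'w',np.linalg.norm(P[0]-P[1]),'ang',np.degrees(np.arctan2(e[1],e[0])))
print(tri(('top',*np.mean(tc,0)),('scene',*np.mean(sc,0))))
for p,z in(((510,318),.05),((330,268),.045)): print(at('top',*p,z))
E
python3 go.py 442 -171 150 -55
```

```text
top [[588.0, 385.0], [589.0, 344.0], [511.0, 337.0], [508.0, 379.0]] c [549. 361.] len 79.84346057416772 w 41.16685423348248 ang 4.8789108485771715
scene [[594.0, 344.0], [588.0, 389.0], [512.0, 380.0], [518.0, 338.0]] c [553. 363.] len 76.2772983661287 w 44.90149722672944 ang 5.769267316759932
(array([0.55001649, 0.36434962, 0.06810653]), np.float64(0.002771795403607903))
[ 0.36843229 -0.30416656  0.05      ]
[ 0.46293717 -0.00113994  0.045     ]
t 0.1 pos [ 231.1 -526.   230.5] yaw -66.3 j6 1.43 turn [ -0.09  -0.02 -11.29] shift(x y z) [ 376.4 -169.8   80.5] gap 85.0 grip 0
F [-0.4 -0.5  0.2] j6 at goal 2.16
```

```bash
python3 -m handwheel '[[0,0,0,0,0,-7.3],[0,0,0,0,0,-7.3],[0,0,0,0,0,-7.3],[0,0,0,0,0,-7.3],[0,0,0,0,0,-7.3]]' 1; python3 go.py 442 -171 150 -30
```

```text
clock: 0.6
ee_pos: [0.2311, -0.5262, 0.2308]
tool_rot: [-0.0, 0.864, 0.504, 0.0]
wrist_force: [0.0, -0.5, -0.6]
finger_gap: 0.0854
grip_force: 0.0
t 0.6 pos [ 231.1 -526.2  230.8] yaw -29.5 j6 0.79 turn [-0.04 -0.04  0.51] shift(x y z) [413.    5.   80.8] gap 85.4 grip 0
F [ 0.  -0.5 -0.6] j6 at goal 1.73
```

```bash
python3 -m handwheel '[[20,0,3,0,0,0],[38,0.5,8,0,0,0],[40,0.5,8,0,0,0],[40,0.5,8,0,0,0],[40,0.5,8,0,0,0],[40,0.5,8,0,0,0],[40,0.5,8,0,0,0],[40,0.5,8,0,0,0],[40,0.5,8,0,0,0],[40,0.5,8,0,0,0],[25,0.5,4,0,0,0],[0,0,0,0,0,0]]'; python3 go.py 442 -171 32
```

```text
clock: 1.8
ee_pos: [0.436, -0.1763, 0.1513]
tool_rot: [-0.001, 0.864, 0.504, -0.0]
wrist_force: [0.2, 0.3, 0.1]
finger_gap: 0.0857
grip_force: 0.0
t 1.8 pos [ 436.  -176.3  151.3] yaw -29.5 j6 1.53 turn [-0.12 -0.04 -0.  ] shift(x y z) [  7.6   2.6 119.3] gap 85.7 grip 0
F [0.2 0.3 0.1] j6 at goal 1.72
```

```bash
python3 -m handwheel '[[7.6,2.6,0,0,0,0],[0,0,15,0,0,0],[0,0,25,0,0,0],[0,0,25,0,0,0],[0,0,25,0,0,0],[0,0,19,0,0,0],[0,0,10,0,0,0],[0,0,0,0,0,0]]'; python3 go.py 442 -171 32; python3 -m handwheel '[[0,0,0,0,0,0],[0,0,0,0,0,0],[0,0,0,0,0,0],[0,0,0,0,0,0],[0,0,0,0,0,0],[0,0,0,0,0,0],[0,0,0,0,0,0],[0,0,0,0,0,0]]' 0
python3 - <<'E'
from h import *
a=grab('scene','s1.png');b=grab('top','t1.png')
cv2.imwrite('pics/v1.png',np.hstack([cv2.resize(a[150:310,130:370],(480,320)),cv2.resize(b[190:350,380:540],(320,320))]))
E
```

```text
clock: 2.6
ee_pos: [0.4408, -0.1741, 0.0322]
tool_rot: [-0.001, 0.865, 0.501, -0.001]
wrist_force: [0.0, 0.5, -0.1]
finger_gap: 0.0854
grip_force: 0.0
t 2.6 pos [ 440.8 -174.1   32.2] yaw -29.9 j6 1.55 turn [-0.14  0.    0.  ] shift(x y z) [ 3.3 -0.5  0.2] gap 85.4 grip 0
F [ 0.   0.5 -0.1] j6 at goal 1.72
clock: 3.4
ee_pos: [0.4425, -0.1744, 0.0347]
tool_rot: [0.001, 0.865, 0.502, 0.0]
wrist_force: [-1.5, -0.2, 5.1]
finger_gap: 0.042
grip_force: 60.5
```

View pics/v1.png

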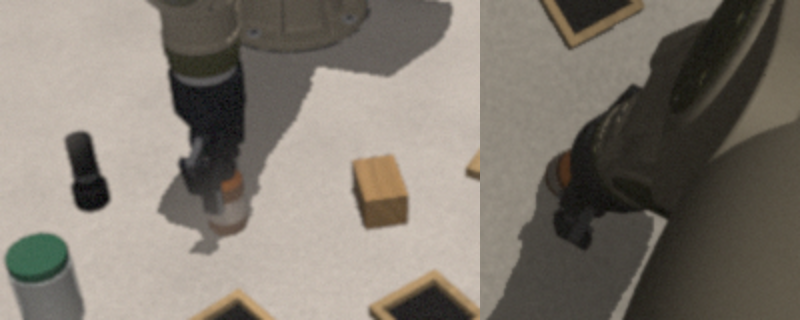

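The bottle is gripped: the gap is 42 mm at 60 N, and the views show it upright between the fingers. Lifting it.

```bash
python3 -m handwheel '[[0,0,-10,0,0,0],[0,0,-20,0,0,0],[0,0,-25,0,0,0],[0,0,-25,0,0,0],[0,0,-20,0,0,0],[0,0,-10,0,0,0],[0,0,0,0,0,0]]'; python3 go.py 438 171 145 -30
```

```text
clock: 4.2
ee_pos: [0.4428, -0.1745, 0.1451]
tool_rot: [0.002, 0.865, 0.502, 0.001]
wrist_force: [0.7, -0.2, -2.5]
finger_gap: 0.0422
grip_force: 61.0
t 4.2 pos [ 442.8 -174.5  145.1] yaw -29.8 j6 1.55 turn [0.2  0.01 0.22] shift(x y z) [ 2.968e+02 -1.769e+02  1.000e-01] gap 42.2 grip 61
F [ 0.7 -0.2 -2.5] j6 at goal 2.47
```

```bash
python3 -m handwheel '[[15,-9,0,0,0,0],[27,-16,0,0,0,0],[30,-18,0,0,0,0],[30,-18,0,0,0,0],[30,-18,0,0,0,0],[30,-18,0,0,0,0],[30,-18,0,0,0,0],[30,-18,0,0,0,0],[30,-18,0,0,0,0],[30,-18,0,0,0,0],[15,-8,0,0,0,0],[0,0,0,0,0,0]]'; python3 go.py 438 171 145 -30
```

```text
clock: 5.4
ee_pos: [0.4348, 0.1735, 0.1421]
tool_rot: [-0.0, 0.864, 0.503, -0.001]
wrist_force: [-1.0, -0.1, -1.6]
finger_gap: 0.0423
grip_force: 61.0
t 5.4 pos [434.8 173.5 142.1] yaw -29.6 j6 2.29 turn [-0.09  0.06  0.42] shift(x y z) [-0.6  4.  -2.9] gap 42.3 grip 61
F [-1.  -0.1 -1.6] j6 at goal 2.47
```

```bash
python3 -m handwheel '[[0,2,0,0,0,0],[0,2,5,0,0,0],[0,0,20,0,0,0],[0,0,25,0,0,0],[0,0,20,0,0,0],[0,0,9,0,0,0],[0,0,0,0,0,0]]'; python3 go.py 438 171 38
python3 - <<'E'
from h import *
a=grab('scene','s2.png')
C=np.array([438,172.])
for z,r in((14,30),):
    P=np.array([proj('scene',[(C[0]+r*np.cos(t))/1e3,(C[1]+r*np.sin(t))/1e3,z/1e3]) for t in np.linspace(0,6.28,60)])
    cv2.polylines(a,[np.round(P*8).astype(int).reshape(-1,1,2)],True,(255,0,255),1,shift=3)
cv2.imwrite('pics/v2.png',cv2.resize(a[130:260,320:480],(640,520),interpolation=cv2.INTER_CUBIC))
E
```

```text
clock: 6.1
ee_pos: [0.4382, 0.1686, 0.0629]
tool_rot: [-0.0, 0.866, 0.501, -0.002]
wrist_force: [-0.9, -0.4, -1.1]
finger_gap: 0.0424
grip_force: 61.0
t 6.1 pos [438.2 168.6  62.9] yaw -29.9 j6 2.29 turn [-0.13  0.13  0.  ] shift(x y z) [ 2.  -1.3 24.9] gap 42.4 grip 61
F [-0.9 -0.4 -1.1] j6 at goal 2.46
```

View pics/v2.png

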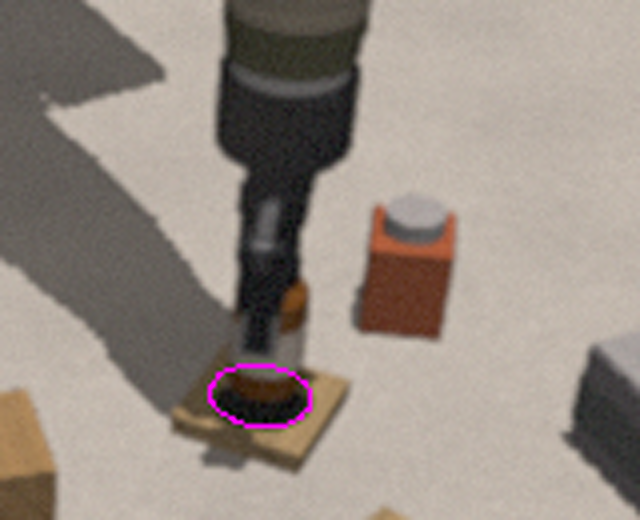

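Run:
```python
from h import *
print(at('scene',320+268/4-.4,130+383/4-.4,.029)*1000, at('scene',320+261/4-.4,130+396/4-.4,.014)*1000)
```

```text
[446.0122928 172.5728767  29.       ] [439.07222439 172.24160038  14.        ]
```

```bash
python3 -m handwheel '[[-1.5,-2.6,3,0,0,0],[0,0,6,0,0,0],[0,0,5,0,0,0],[0,0,3,0,0,0],[0,0,2,0,0,0],[0,0,2,0,0,0],[0,0,0,0,0,0]]'; python3 go.py 435 169 38
```

```text
clock: 6.85
ee_pos: [0.4361, 0.1697, 0.043]
tool_rot: [0.0, 0.865, 0.502, -0.0]
wrist_force: [-0.3, 0.8, -1.1]
finger_gap: 0.0426
grip_force: 61.0
t 6.8 pos [436.1 169.7  43. ] yaw -29.8 j6 2.29 turn [-0.01  0.02  0.  ] shift(x y z) [-1.2 -0.6  5. ] gap 42.6 grip 61
F [-0.3  0.8 -1.1] j6 at goal 2.46
```

```bash
python3 -m handwheel '[[0,0,2,0,0,0],[0,0,1,0,0,0],[0,0,1,0,0,0],[0,0,0,0,0,0]]'; python3 -m handwheel '[[0,0,1,0,0,0],[0,0,1,0,0,0],[0,0,0,0,0,0]]'
```

```text
clock: 7.25
ee_pos: [0.4362, 0.1697, 0.0392]
tool_rot: [0.0, 0.865, 0.502, -0.0]
wrist_force: [-0.1, -0.6, -2.6]
finger_gap: 0.0423
grip_force: 61.0
clock: 7.55
ee_pos: [0.4364, 0.1698, 0.0386]
tool_rot: [0.0, 0.865, 0.502, 0.0]
wrist_force: [-4.4, -0.5, 11.9]
finger_gap: 0.0425
grip_force: 62.4
```

Contact at TCP z = 38.6 mm, which is the expected 4 mm recess floor. Releasing and rising.

```bash
python3 -m handwheel '[[0,0,-0.5,0,0,0],[0,0,0,0,0,0],[0,0,0,0,0,0],[0,0,0,0,0,0],[0,0,0,0,0,0],[0,0,0,0,0,0]]' 1; python3 -m handwheel '[[0,0,-15,0,0,0],[0,0,-25,0,0,0],[0,0,-25,0,0,0],[0,0,-25,0,0,0],[0,0,-20,0,0,0],[0,0,0,0,0,0]]'; python3 go.py 369 296 150 21;python3 go.py 369 296 150 -27.1
```

```text
clock: 8.15
ee_pos: [0.4362, 0.1697, 0.0376]
tool_rot: [0.0, 0.865, 0.502, -0.0]
wrist_force: [-0.9, 0.2, -0.0]
finger_gap: 0.0854
grip_force: 0.0
clock: 8.75
ee_pos: [0.4382, 0.1702, 0.1504]
tool_rot: [0.001, 0.865, 0.502, 0.003]
wrist_force: [-0.4, 0.2, 1.4]
finger_gap: 0.0854
grip_force: 0.0
t 8.8 pos [438.2 170.2 150.4] yaw -29.8 j6 2.29 turn [  0.31  -0.08 -50.79] shift(x y z) [142.3 -19.5   0.4] gap 85.4 grip 0
F [-0.4  0.2  1.4] j6 at goal 1.88
t 8.8 pos [438.2 170.2 150.4] yaw -29.8 j6 2.29 turn [ 0.24 -0.19 -2.69] shift(x y z) [  80.5 -119.     0.4] gap 85.4 grip 0
F [-0.4  0.2  1.4] j6 at goal 2.72
```

```bash
python3 -m handwheel '[[0,0,0,0,0,-2.7],[10,-15,0,0,0,0],[20,-30,0,0,0,0],[25,-37,0,0,0,0],[17,-25,0,0,0,0],[8.5,-12,0,0,0,0],[0,0,0,0,0,0],[0,0,0,0,0,0]]'; python3 go.py 369 296 30 -27.1
python3 - <<'E'
from h import *
a=grab('scene','s3.png')
C=np.array([439,172.])
for z,r in((14,30),(93,15)):
    P=np.array([proj('scene',[(C[0]+r*np.cos(t))/1e3,(C[1]+r*np.sin(t))/1e3,z/1e3]) for t in np.linspace(0,6.28,60)])
    cv2.polylines(a,[np.round(P*8).astype(int).reshape(-1,1,2)],True,(255,0,255),1,shift=3)
cv2.imwrite('pics/v3.png',cv2.resize(a[130:260,320:480],(640,520),interpolation=cv2.INTER_CUBIC))
E
```

```text
clock: 9.55
ee_pos: [0.3665, 0.2954, 0.1469]
tool_rot: [0.0, 0.853, 0.522, -0.001]
wrist_force: [-1.2, 0.6, -0.2]
finger_gap: 0.0855
grip_force: 0.0
t 9.6 pos [366.5 295.4 146.9] yaw -27.0 j6 2.55 turn [-0.02  0.08  0.06] shift(x y z) [  1.7   1.9 116.9] gap 85.5 grip 0
F [-1.2  0.6 -0.2] j6 at goal 2.72
```

View pics/v3.png

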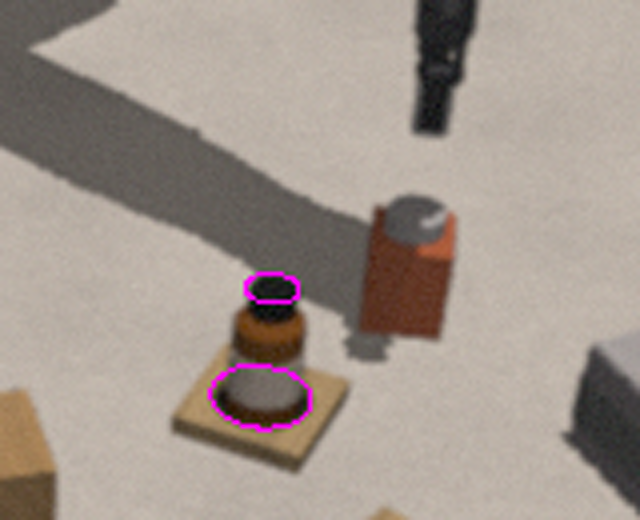

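The bottle stands upright in its recess, with the cap about 2 mm from the predicted outline. Now the square jar.

```bash
python3 -m handwheel '[[1.7,1.9,0,0,0,0],[0,0,15,0,0,0],[0,0,25,0,0,0],[0,0,25,0,0,0],[0,0,25,0,0,0],[0,0,17,0,0,0],[0,0,9,0,0,0],[0,0,0,0,0,0]]'; python3 go.py 369 296 30; python3 -m handwheel '[[0,0,0,0,0,0],[0,0,0,0,0,0],[0,0,0,0,0,0],[0,0,0,0,0,0],[0,0,0,0,0,0],[0,0,0,0,0,0],[0,0,0,0,0,0]]' 0;  python3 go.py 369 296 30
```

```text
clock: 10.4
ee_pos: [0.3691, 0.2952, 0.0307]
tool_rot: [0.0, 0.853, 0.521, -0.001]
wrist_force: [0.1, -0.2, 0.3]
finger_gap: 0.0855
grip_force: 0.0
t 10.4 pos [369.1 295.2  30.7] yaw -27.2 j6 2.55 turn [-0.07  0.12  0.  ] shift(x y z) [ 0.7 -0.4  0.7] gap 85.5 grip 0
F [ 0.1 -0.2  0.3] j6 at goal 2.72
clock: 11.1
ee_pos: [0.3705, 0.2969, 0.033]
tool_rot: [0.0, 0.853, 0.522, 0.001]
wrist_force: [0.0, -0.3, 5.6]
finger_gap: 0.0511
grip_force: 63.8
t 11.1 pos [370.5 296.9  33. ] yaw -27.1 j6 2.55 turn [ 0.09 -0.12  0.  ] shift(x y z) [-1.4 -0.9  3. ] gap 51.1 grip 64
F [ 0.  -0.3  5.6] j6 at goal 2.72
```

```bash
python3 -m handwheel '[[0,0,-10,0,0,0],[0,0,-20,0,0,0],[0,0,-30,0,0,0],[0,0,-30,0,0,0],[0,0,-20,0,0,0],[0,0,-10,0,0,0],[0,0,0,0,0,-8],[0,0,0,0,0,-8],[0,0,0,0,0,-8],[0,0,0,0,0,-8],[0,0,0,0,0,-8],[0,0,0,0,0,-8]]'; python3 go.py 648 -1 153 21.2
```

```text
clock: 12.3
ee_pos: [0.3687, 0.2959, 0.1511]
tool_rot: [-0.0, 0.565, 0.825, -0.001]
wrist_force: [-0.1, 0.1, -1.7]
finger_gap: 0.0511
grip_force: 62.9
t 12.3 pos [368.7 295.9 151.1] yaw 21.2 j6 1.71 turn [-0.1   0.02  0.04] shift(x y z) [-377.8  153.1   -1.9] gap 51.1 grip 63
F [-0.1  0.1 -1.7] j6 at goal 1.20
```

```bash
python3 -m handwheel '[[-16,6,0,0,0,0],[-36,15,0,0,0,0],[-36,15,0,0,0,0],[-36,15,0,0,0,0],[-36,15,0,0,0,0],[-36,15,0,0,0,0],[-36,15,0,0,0,0],[-36,15,0,0,0,0],[-36,15,0,0,0,0],[-36,14,0,0,0,0],[-24,9,0,0,0,0],[-12,4,0,0,0,0]]'; python3 -m handwheel '[[0,0,0,0,0,0],[0,0,0,0,0,0]]'; python3 go.py 648 -1 65 21.2
```

```text
clock: 13.5
ee_pos: [0.6472, -0.0024, 0.1505]
tool_rot: [-0.001, 0.568, 0.823, -0.001]
wrist_force: [-0.0, 0.4, -2.1]
finger_gap: 0.0511
grip_force: 63.0
clock: 13.7
ee_pos: [0.6453, 0.0004, 0.1512]
tool_rot: [-0.001, 0.567, 0.824, -0.0]
wrist_force: [-0.2, -0.2, -2.7]
finger_gap: 0.0514
grip_force: 63.0
t 13.7 pos [6.453e+02 4.000e-01 1.512e+02] yaw 20.9 j6 1.08 turn [-0.1  -0.08 -0.27] shift(x y z) [-2.3  2.  86.2] gap 51.4 grip 63
F [-0.2 -0.2 -2.7] j6 at goal 1.20
```

```bash
python3 -m handwheel '[[-2.3,2,5,0,0,0],[0,0,20,0,0,0],[0,0,25,0,0,0],[0,0,20,0,0,0],[0,0,13,0,0,0],[0,0,5,0,0,0],[0,0,0,0,0,0],[0,0,0,0,0,0]]'; python3 go.py 648 -1 37 21.2
python3 - <<'E'
from h import *
a=grab('scene','s4.png')
c,s=np.cos(np.radians(21.2)),np.sin(np.radians(21.2))
P=np.array([proj('scene',[.648+(x*c-y*s)/1e3,-.001+(x*s+y*c)/1e3,.014]) for x,y in((34,34),(34,-34),(-34,-34),(-34,34))])
cv2.polylines(a,[np.round(P*8).astype(int).reshape(-1,1,2)],True,(255,0,255),1,shift=3)
cv2.imwrite('pics/v4.png',cv2.resize(a[220:350,280:440],(640,520),interpolation=cv2.INTER_CUBIC))
E
```

```text
clock: 14.5
ee_pos: [0.6499, -0.0017, 0.0648]
tool_rot: [0.001, 0.567, 0.824, 0.0]
wrist_force: [0.2, 0.3, -1.0]
finger_gap: 0.051
grip_force: 63.0
t 14.5 pos [649.9  -1.7  64.8] yaw 20.9 j6 1.08 turn [ 0.08  0.05 -0.27] shift(x y z) [ 1.3 -1.5 27.8] gap 51.0 grip 63
F [ 0.2  0.3 -1. ] j6 at goal 1.20
```

View pics/v4.png

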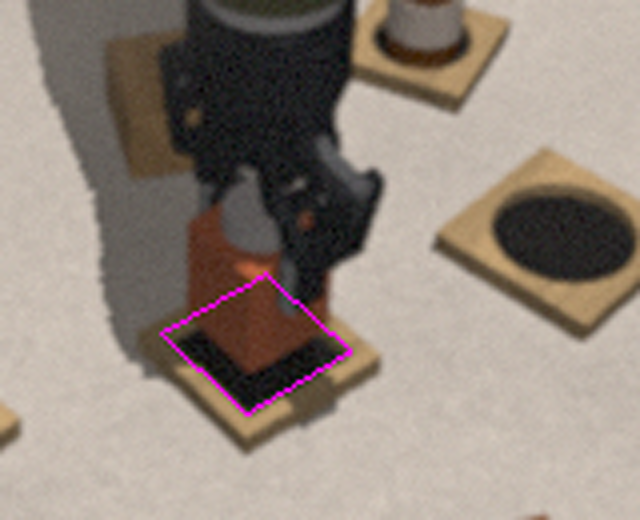

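Run:
```python
from h import *
p=at('scene',280+255/4-.4,220+372/4-.4,.0318)*1000
c,s=np.cos(np.radians(21.2)),np.sin(np.radians(21.2))
d=p-[648,-1,0];print(p,'local',d[0]*c+d[1]*s,-d[0]*s+d[1]*c)
```

```text
[682.14507886 -13.18967383  31.8       ] local 27.426184157315998 -23.712422500682376
```

```bash
python3 -m handwheel '[[1.3,-1.5,4,0,0,0],[0,0,7,0,0,0],[0,0,6,0,0,0],[0,0,4,0,0,0],[0,0,2,0,0,0],[0,0,2,0,0,0],[0,0,0,0,0,0]]';python3 -m handwheel '[[0,0,1,0,0,0],[0,0,1,0,0,0],[0,0,1,0,0,0],[0,0,0,0,0,0]]'
```

```text
clock: 15.25
ee_pos: [0.6472, -0.0012, 0.0384]
tool_rot: [-0.0, 0.567, 0.824, -0.0]
wrist_force: [-0.1, 0.1, -1.8]
finger_gap: 0.0513
grip_force: 63.0
clock: 15.65
ee_pos: [0.6476, -0.0012, 0.037]
tool_rot: [0.001, 0.567, 0.824, 0.0]
wrist_force: [-2.6, -0.6, 5.0]
finger_gap: 0.0513
grip_force: 63.8
```

Contact at z = 37.0 mm as predicted. Releasing; next is the tin.

```bash
python3 -m handwheel '[[0,0,0,0,0,0],[0,0,0,0,0,0],[0,0,0,0,0,0],[0,0,0,0,0,0],[0,0,0,0,0,0],[0,0,0,0,0,0]]' 1; python3 -m handwheel '[[0,0,-15,0,0,0],[0,0,-25,0,0,0],[0,0,-25,0,0,0],[0,0,-25,0,0,0],[0,0,-25,0,0,0],[0,0,0,0,0,0]]'; python3 go.py 550 362 153 95.3
```

```text
clock: 16.25
ee_pos: [0.6473, -0.0011, 0.0357]
tool_rot: [-0.0, 0.567, 0.824, -0.0]
wrist_force: [0.1, -1.4, -0.1]
finger_gap: 0.0856
grip_force: 0.0
clock: 16.85
ee_pos: [0.6498, -0.0014, 0.1551]
tool_rot: [0.003, 0.567, 0.824, 0.002]
wrist_force: [1.6, -0.3, 0.5]
finger_gap: 0.0858
grip_force: 0.0
t 16.9 pos [649.8  -1.4 155.1] yaw 20.9 j6 1.08 turn [  0.18   0.4  -74.39] shift(x y z) [ 65.8 371.1   2.1] gap 85.8 grip 0
F [ 1.6 -0.3  0.5] j6 at goal 0.49
```

```bash
python3 -m handwheel '[[0,0,0,0,0,-8.27],[0,0,0,0,0,-8.27],[0,0,0,0,0,-8.27],[0,0,0,0,0,-8.27],[0,0,0,0,0,-8.27],[0,0,0,0,0,-8.27],[0,0,0,0,0,-8.27],[0,0,0,0,0,-8.27],[0,0,0,0,0,-8.27]]'; python3 -m handwheel '[[3,17,0,0,0,0],[6.3,36,0,0,0,0],[6.3,36,0,0,0,0],[6.3,36,0,0,0,0],[6.3,36,0,0,0,0],[6.3,36,0,0,0,0],[6.3,36,0,0,0,0],[6.3,36,0,0,0,0],[6.3,36,0,0,0,0],[6.3,36,0,0,0,0],[6,30,0,0,0,0],[0,0,0,0,0,0]]'; python3 go.py 550 362 30 95.3
```

```text
clock: 17.75
ee_pos: [0.6469, -0.0011, 0.1496]
tool_rot: [-0.001, -0.05, 0.999, 0.0]
wrist_force: [-0.6, -0.1, 0.9]
finger_gap: 0.0854
grip_force: 0.0
clock: 18.95
ee_pos: [0.5446, 0.3665, 0.1499]
tool_rot: [-0.001, -0.048, 0.999, 0.0]
wrist_force: [-0.5, -0.2, -0.1]
finger_gap: 0.0855
grip_force: 0.0
t 18.9 pos [544.6 366.5 149.9] yaw 95.5 j6 0.37 turn [ 0.05 -0.07  0.17] shift(x y z) [ -5.   -5.  119.9] gap 85.5 grip 0
F [-0.5 -0.2 -0.1] j6 at goal 0.49
```

```bash
python3 -m handwheel '[[-5,-5,0,0,0,0],[0,0,15,0,0,0],[0,0,25,0,0,0],[0,0,25,0,0,0],[0,0,25,0,0,0],[0,0,18,0,0,0],[0,0,10,0,0,0],[0,0,0,0,0,0]]'; python3 go.py 550 362 30; python3 -m handwheel '[[0,0,0,0,0,0],[0,0,0,0,0,0],[0,0,0,0,0,0],[0,0,0,0,0,0],[0,0,0,0,0,0],[0,0,0,0,0,0],[0,0,0,0,0,0],[0,0,0,0,0,0]]' 0;  python3 go.py 550 362 30
```

```text
clock: 19.75
ee_pos: [0.5522, 0.3559, 0.031]
tool_rot: [-0.001, -0.045, 0.999, -0.001]
wrist_force: [-0.2, -0.4, -0.6]
finger_gap: 0.0853
grip_force: 0.0
t 19.8 pos [552.2 355.9  31. ] yaw 95.2 j6 0.36 turn [-0.08 -0.17 -0.  ] shift(x y z) [1.6 6.2 1. ] gap 85.3 grip 0
F [-0.2 -0.4 -0.6] j6 at goal 0.49
clock: 20.55
ee_pos: [0.5542, 0.3586, 0.0347]
tool_rot: [0.002, -0.047, 0.999, 0.001]
wrist_force: [-0.4, 2.0, 6.1]
finger_gap: 0.0453
grip_force: 62.5
t 20.6 pos [554.2 358.6  34.7] yaw 95.4 j6 0.36 turn [ 0.08  0.21 -0.  ] shift(x y z) [3.9 3.8 4.7] gap 45.3 grip 63
F [-0.4  2.   6.1] j6 at goal 0.49
```

```bash
python3 -m handwheel '[[0,0,-10,0,0,0],[0,0,-20,0,0,0],[0,0,-30,0,0,0],[0,0,-30,0,0,0],[0,0,-20,0,0,0],[0,0,-10,0,0,0],[0,0,0,0,0,-7.2],[0,0,0,0,0,-7.2],[0,0,0,0,0,-7.2],[0,0,0,0,0,0],[0,0,0,0,0,0]]'; python3 go.py 634 -189 152 117
```

```text
clock: 21.65
ee_pos: [0.5523, 0.3573, 0.1519]
tool_rot: [-0.001, -0.231, 0.973, -0.0]
wrist_force: [0.7, 0.6, -3.0]
finger_gap: 0.0455
grip_force: 61.7
t 21.6 pos [552.3 357.3 151.9] yaw 116.8 j6 -0.01 turn [-0.01 -0.11 -0.23] shift(x y z) [ 1.752e+02 -5.238e+02 -1.000e-01] gap 45.5 grip 62
F [ 0.7  0.6 -3. ] j6 at goal -0.76
```

```bash
python3 -m handwheel '[[6,-18,0,0,0,0],[12,-36,0,0,0,0],[12,-36,0,0,0,0],[12,-36,0,0,0,0],[12,-36,0,0,0,0],[12,-36,0,0,0,0],[12,-36,0,0,0,0],[12,-36,0,0,0,0],[12,-36,0,0,0,0],[12,-36,0,0,0,0],[12,-36,0,0,0,0],[12,-36,0,0,0,0]]'; python3 -m handwheel '[[12,-36,0,0,0,0],[12,-36,0,0,0,0],[8,-24,0,0,0,0],[4,-12,0,0,0,0],[0,0,0,0,0,0],[0,0,0,0,0,0]]'; python3 go.py 634 -189 65 117
```

```text
clock: 22.85
ee_pos: [0.6168, -0.0763, 0.1527]
tool_rot: [-0.0, -0.232, 0.973, -0.0]
wrist_force: [0.7, -0.1, -3.4]
finger_gap: 0.0455
grip_force: 62.1
clock: 23.45
ee_pos: [0.6336, -0.1858, 0.1525]
tool_rot: [-0.0, -0.233, 0.973, 0.001]
wrist_force: [-0.4, 0.3, -2.4]
finger_gap: 0.0451
grip_force: 62.2
t 23.4 pos [ 633.6 -185.8  152.5] yaw 116.9 j6 -0.88 turn [ 0.07 -0.02 -0.09] shift(x y z) [ 1.1 -3.  87.5] gap 45.1 grip 62
F [-0.4  0.3 -2.4] j6 at goal -0.76
```

```bash
python3 -m handwheel '[[1.1,-3,5,0,0,0],[0,0,20,0,0,0],[0,0,25,0,0,0],[0,0,20,0,0,0],[0,0,13,0,0,0],[0,0,5,0,0,0],[0,0,0,0,0,0],[0,0,0,0,0,0]]'; python3 go.py 634 -189 38.7 117
python3 - <<'E'
from h import *
a=grab('scene','s5.png')
c,s=np.cos(np.radians(27)),np.sin(np.radians(27))
for z,w,l in((.014,48,31),(.030,40,23)):
    P=np.array([proj('scene',[.631+(x*c-y*s)/1e3,-.190+(x*s+y*c)/1e3,z]) for x,y in((w,l),(w,-l),(-w,-l),(-w,l))])
    cv2.polylines(a,[np.round(P*8).astype(int).reshape(-1,1,2)],True,(255,0,255),1,shift=3)
cv2.imwrite('pics/v5.png',cv2.resize(a[230:360,170:330],(640,520),interpolation=cv2.INTER_CUBIC))
E
```

```text
clock: 24.25
ee_pos: [0.6353, -0.1898, 0.0658]
tool_rot: [0.001, -0.233, 0.972, -0.001]
wrist_force: [0.3, 0.1, -3.0]
finger_gap: 0.0452
grip_force: 62.2
t 24.2 pos [ 635.3 -189.8   65.8] yaw 117.0 j6 -0.88 turn [-0.08  0.06 -0.04] shift(x y z) [ 0.9  1.3 27.1] gap 45.2 grip 62
F [ 0.3  0.1 -3. ] j6 at goal -0.76
```

View pics/v5.png

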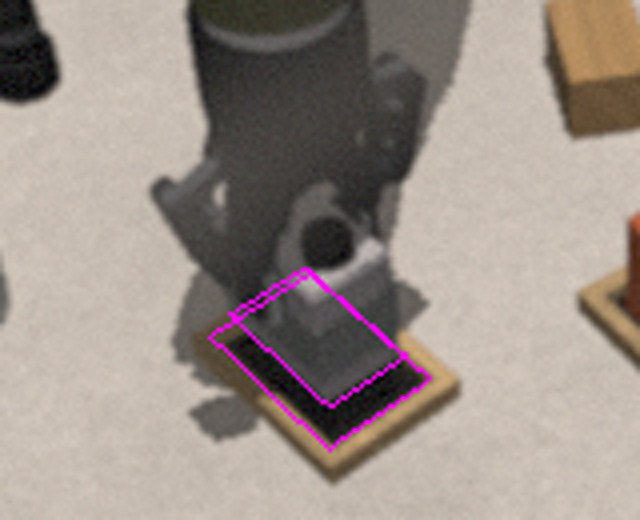

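```bash
python3 -m handwheel '[[0,0,4,0,0,0],[0,0,7,0,0,0],[0,0,6,0,0,0],[0,0,4,0,0,0],[0,0,2,0,0,0],[0,0,2,0,0,0],[0,0,0,0,0,0]]';python3 -m handwheel '[[0,0,1,0,0,0],[0,0,1,0,0,0],[0,0,1,0,0,0],[0,0,0,0,0,0]]'
```

```text
clock: 25.0
ee_pos: [0.6344, -0.1897, 0.0394]
tool_rot: [-0.0, -0.233, 0.973, 0.0]
wrist_force: [-0.1, -1.1, -2.6]
finger_gap: 0.0455
grip_force: 62.2
clock: 25.4
ee_pos: [0.6348, -0.1899, 0.0387]
tool_rot: [0.001, -0.233, 0.972, -0.0]
wrist_force: [-2.9, 0.5, 7.4]
finger_gap: 0.0455
grip_force: 63.3
```

```bash
python3 -m handwheel '[[0,0,0,0,0,0],[0,0,0,0,0,0],[0,0,0,0,0,0],[0,0,0,0,0,0],[0,0,0,0,0,0],[0,0,0,0,0,0]]' 1; python3 -m handwheel '[[0,0,-15,0,0,0],[0,0,-25,0,0,0],[0,0,-25,0,0,0],[0,0,-25,0,0,0],[0,0,-25,0,0,0],[0,0,0,0,0,0],[0,0,0,0,0,0]]'; python3 go.py 535 -367 153
```

```text
clock: 26.0
ee_pos: [0.6346, -0.1898, 0.0367]
tool_rot: [-0.0, -0.233, 0.972, -0.0]
wrist_force: [0.3, -0.2, 0.1]
finger_gap: 0.0851
grip_force: 0.0
clock: 26.7
ee_pos: [0.635, -0.1899, 0.1521]
tool_rot: [0.001, -0.233, 0.972, -0.0]
wrist_force: [-0.6, -0.1, -0.6]
finger_gap: 0.0854
grip_force: 0.0
t 26.7 pos [ 635.  -189.9  152.1] yaw 116.9 j6 -0.88 turn [-0.07  0.05  0.  ] shift(x y z) [ 169.4 -112.6   -0.9] gap 85.4 grip 0
F [-0.6 -0.1 -0.6] j6 at goal -1.07
```

```bash
python3 -m handwheel '[[15,-10,0,0,0,0],[30,-20,0,0,0,0],[30,-20,0,0,0,0],[30,-20,0,0,0,0],[30,-20,0,0,0,0],[24,-16,0,0,0,0],[10,-7,0,0,0,0],[0,0,0,0,0,0],[0,0,0,0,0,0]]'; python3 go.py 535 -367 32;python3 - <<'E'
from h import *
a=grab('scene','s6.png')
def circ(C,z,r):
    P=np.array([proj('scene',[(C[0]+r*np.cos(t))/1e3,(C[1]+r*np.sin(t))/1e3,z/1e3]) for t in np.linspace(0,6.28,60)])
    cv2.polylines(a,[np.round(P*8).astype(int).reshape(-1,1,2)],True,(255,0,255),1,shift=3)
circ((535,-367),90,30);circ((535,-367),0,31)
cv2.imwrite('pics/v6.png',cv2.resize(a[180:360,110:390],(784,504),interpolation=cv2.INTER_CUBIC))
E
```

```text
clock: 27.6
ee_pos: [0.5349, -0.3665, 0.151]
tool_rot: [-0.0, -0.233, 0.973, 0.001]
wrist_force: [-0.5, 1.0, -0.4]
finger_gap: 0.0854
grip_force: 0.0
t 27.6 pos [ 534.9 -366.5  151. ] yaw 116.9 j6 -1.19 turn [ 0.09 -0.01  0.  ] shift(x y z) [ 1.00e-01 -5.00e-01  1.19e+02] gap 85.4 grip 0
F [-0.5  1.  -0.4] j6 at goal -1.07
```

View pics/v6.png

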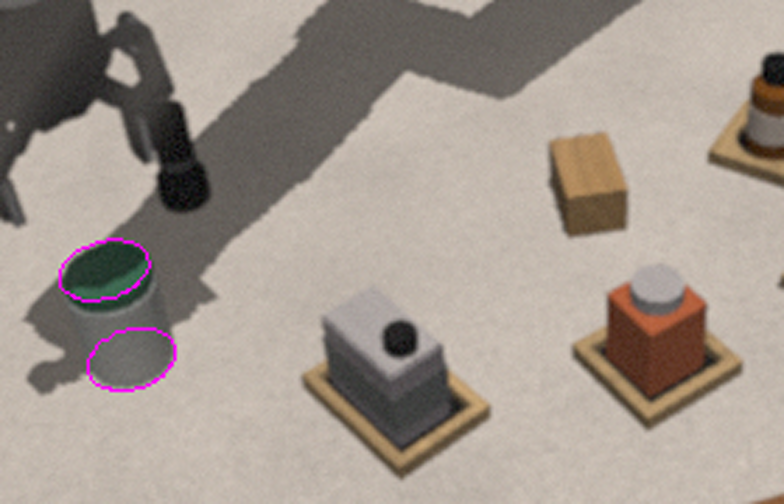

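The tin and square jar sit upright in their recesses, the torch and block are untouched, and the jar outline fits to about 2 mm.

```bash
python3 -m handwheel '[[0,0,15,0,0,0],[0,0,25,0,0,0],[0,0,25,0,0,0],[0,0,25,0,0,0],[0,0,18,0,0,0],[0,0,10,0,0,0],[0,0,0,0,0,0]]'; python3 go.py 535 -367 32; python3 -m handwheel '[[0,0,0,0,0,0],[0,0,0,0,0,0],[0,0,0,0,0,0],[0,0,0,0,0,0],[0,0,0,0,0,0],[0,0,0,0,0,0],[0,0,0,0,0,0]]' 0;  python3 go.py 535 -367 32
```

```text
clock: 28.35
ee_pos: [0.5349, -0.3651, 0.0322]
tool_rot: [-0.001, -0.234, 0.972, 0.001]
wrist_force: [-0.0, 0.6, 1.1]
finger_gap: 0.0857
grip_force: 0.0
t 28.4 pos [ 534.9 -365.1   32.2] yaw 117.0 j6 -1.19 turn [ 0.16 -0.06  0.  ] shift(x y z) [ 0.8 -1.8  0.2] gap 85.7 grip 0
F [-0.   0.6  1.1] j6 at goal -1.07
clock: 29.05
ee_pos: [0.5361, -0.3675, 0.0355]
tool_rot: [0.001, -0.233, 0.972, -0.001]
wrist_force: [0.9, 1.4, 6.0]
finger_gap: 0.0607
grip_force: 65.9
t 29.1 pos [ 536.1 -367.5   35.5] yaw 116.9 j6 -1.19 turn [-0.13  0.1   0.  ] shift(x y z) [0.8 1.  3.5] gap 60.7 grip 66
F [0.9 1.4 6. ] j6 at goal -1.07
```

```bash
python3 -m handwheel '[[0,0,-10,0,0,0],[0,0,-20,0,0,0],[0,0,-30,0,0,0],[0,0,-30,0,0,0],[0,0,-22,0,0,0],[0,0,-10,0,0,0],[0,0,0,0,0,0],[0,0,0,0,0,0]]'; python3 go.py 617 183 155
```

```text
clock: 29.85
ee_pos: [0.5345, -0.3667, 0.1546]
tool_rot: [-0.001, -0.233, 0.973, 0.001]
wrist_force: [-0.7, -0.7, -4.5]
finger_gap: 0.0607
grip_force: 65.9
t 29.9 pos [ 534.5 -366.7  154.6] yaw 116.9 j6 -1.19 turn [ 0.09 -0.05  0.  ] shift(x y z) [-3.225e+02  4.527e+02 -4.000e-01] gap 60.7 grip 66
F [-0.7 -0.7 -4.5] j6 at goal -0.18
```

```bash
python3 -m handwheel '[[-10,14,0,0,0,0],[-20,28,0,0,0,0],[-25,35,0,0,0,0],[-25,35,0,0,0,0],[-25,35,0,0,0,0],[-25,35,0,0,0,0],[-25,35,0,0,0,0],[-25,35,0,0,0,0],[-25,35,0,0,0,0],[-25,35,0,0,0,0],[-25,35,0,0,0,0],[-25,35,0,0,0,0]]'; python3 -m handwheel '[[-20,28,0,0,0,0],[-15,21,0,0,0,0],[-7.5,11,0,0,0,0],[0,0,0,0,0,0],[0,0,0,0,0,0]]'; python3 go.py 617 183 66
```

```text
clock: 31.05
ee_pos: [0.6056, 0.1118, 0.1541]
tool_rot: [-0.001, -0.233, 0.972, 0.0]
wrist_force: [-0.0, 0.1, -2.7]
finger_gap: 0.0606
grip_force: 66.1
clock: 31.55
ee_pos: [0.6171, 0.1815, 0.1549]
tool_rot: [-0.001, -0.233, 0.972, -0.0]
wrist_force: [-0.7, -0.8, -3.4]
finger_gap: 0.0607
grip_force: 66.2
t 31.6 pos [617.1 181.5 154.9] yaw 116.9 j6 -0.31 turn [-0.01 -0.12 -0.  ] shift(x y z) [-0.6  1.4 88.9] gap 60.7 grip 66
F [-0.7 -0.8 -3.4] j6 at goal -0.18
```

```bash
python3 -m handwheel '[[-0.6,1.4,5,0,0,0],[0,0,20,0,0,0],[0,0,25,0,0,0],[0,0,20,0,0,0],[0,0,14,0,0,0],[0,0,5,0,0,0],[0,0,0,0,0,0],[0,0,0,0,0,0]]'; python3 go.py 617 183 39.5
python3 - <<'E'
from h import *
a=grab('scene','s7.png')
def circ(C,z,r):
    P=np.array([proj('scene',[(C[0]+r*np.cos(t))/1e3,(C[1]+r*np.sin(t))/1e3,z/1e3]) for t in np.linspace(0,6.28,60)])
    cv2.polylines(a,[np.round(P*8).astype(int).reshape(-1,1,2)],True,(255,0,255),1,shift=3)
circ((617,183),14,39);circ((617,183),30,31)
cv2.imwrite('pics/v7.png',cv2.resize(a[190:320,340:500],(640,520),interpolation=cv2.INTER_CUBIC))
E
```

```text
clock: 32.35
ee_pos: [0.6185, 0.1834, 0.0677]
tool_rot: [0.001, -0.233, 0.973, -0.0]
wrist_force: [0.5, -0.3, -3.8]
finger_gap: 0.061
grip_force: 66.2
t 32.4 pos [618.5 183.4  67.7] yaw 116.9 j6 -0.31 turn [-0.03  0.08  0.  ] shift(x y z) [ 1.5  0.4 28.2] gap 61.0 grip 66
F [ 0.5 -0.3 -3.8] j6 at goal -0.18
```

View pics/v7.png

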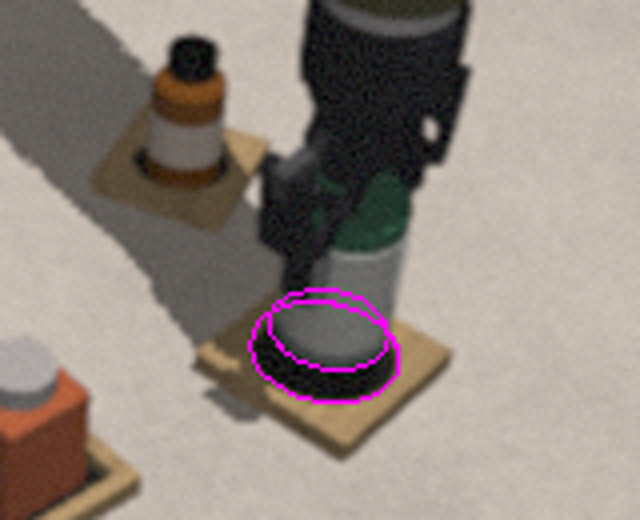

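The jar's underside lies on the predicted ellipse, centred over the recess. Lowering.

```bash
python3 -m handwheel '[[0,0,4,0,0,0],[0,0,7,0,0,0],[0,0,6,0,0,0],[0,0,4,0,0,0],[0,0,3,0,0,0],[0,0,2,0,0,0],[0,0,0,0,0,0]]';python3 -m handwheel '[[0,0,1,0,0,0],[0,0,1,0,0,0],[0,0,1,0,0,0],[0,0,0,0,0,0]]'
```

```text
clock: 33.1
ee_pos: [0.6175, 0.1835, 0.0403]
tool_rot: [-0.0, -0.233, 0.972, -0.0]
wrist_force: [0.5, -0.4, -4.1]
finger_gap: 0.061
grip_force: 66.2
clock: 33.5
ee_pos: [0.6181, 0.1836, 0.0395]
tool_rot: [0.001, -0.233, 0.972, -0.0]
wrist_force: [-3.5, -0.7, 6.7]
finger_gap: 0.0609
grip_force: 67.1
```

```bash
python3 -m handwheel '[[0,0,0,0,0,0],[0,0,0,0,0,0],[0,0,0,0,0,0],[0,0,0,0,0,0],[0,0,0,0,0,0],[0,0,0,0,0,0]]' 1; python3 -m handwheel '[[0,0,-15,0,0,0],[0,0,-25,0,0,0],[0,0,-25,0,0,0],[0,0,-30,0,0,0],[0,0,-30,0,0,0],[0,0,-30,0,0,0],[0,0,0,0,0,0],[0,0,0,0,0,0]]'
python3 - <<'E'
from h import *
a=grab('scene','s8.png')
def circ(C,z,r):
    P=np.array([proj('scene',[(C[0]+r*np.cos(t))/1e3,(C[1]+r*np.sin(t))/1e3,z/1e3]) for t in np.linspace(0,6.28,60)])
    cv2.polylines(a,[np.round(P*8).astype(int).reshape(-1,1,2)],True,(255,0,255),1,shift=3)
circ((617,183),94,30);circ((439,172),93,15);circ((648,-1),84,19)
cv2.imwrite('pics/v8.png',cv2.resize(a[160:360,140:470],(792,480),interpolation=cv2.INTER_CUBIC))
E
```

```text
clock: 34.1
ee_pos: [0.6178, 0.1835, 0.0377]
tool_rot: [-0.0, -0.233, 0.972, -0.0]
wrist_force: [0.0, 0.3, -0.3]
finger_gap: 0.0853
grip_force: 0.0
clock: 34.9
ee_pos: [0.6183, 0.1836, 0.1935]
tool_rot: [0.001, -0.233, 0.972, -0.0]
wrist_force: [-0.1, 0.3, -1.0]
finger_gap: 0.0857
grip_force: 0.0
```

View pics/v8.png

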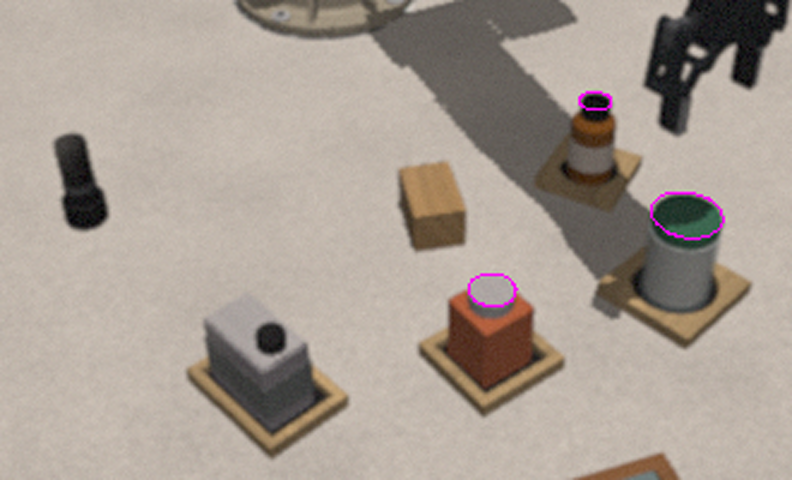

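All four containers stand upright at the predicted height and centre, the gripper is clear, and the torch and block are untouched.

```bash
python3 -c "
from plant import env
print(env.hand_in())"
```

```text
the job is handed in; nothing more can be done
None
```

I handed the job in at about 35 s: in the last picture all four containers stand upright on their recess floors and the torch and block look unmoved, but the hand-in returned no verdict.

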